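# Load the fume-filter cartridge through the sprung dust flap

### The job

Load the tall slim filter cartridge into the grey fume-filter unit: hold it upright by its black handle and push it straight down through the spring-loaded dust flap in the top of the unit until it stands fully home on the bottom, then let go, leaving it upright with its handle sticking out and the flap held open by it. Do not drop it in, and leave the squat, wide filter where it is.

Things in the scene. Friction and masses are not known exactly. Their poses are not given: they have to be found in the camera images.
- filter_center (a point): Tall slim filter, loose, upright on the table, 110 g; point at its centre, half-way up its 145 mm. Lower part: grey block with white pleats, 34 (its x) by 64 (y) by 85 mm high. Above it: black handle block 26 (x) by 50 (y) by 60 mm high, 12.5 to 72.5 mm above the point; grip its 26 mm width about 50 mm above the point to keep fingers clear of the unit. z up; a half turn is the same
- slot (a point): Centre of the black-rimmed mouth in the flat top of the fixed grey unit (170 (its x) by 150 (y) by 100 mm high), level with the top. Mouth 58 (x) by 84 mm (y); straight walls lead to a pocket floor 80 mm below: a filter fully home has its centre 7.5 mm below this point, its top 65 mm above. z up; the filter enters with its x along this x, either way round
- flap (a joint): Aluminium flap shutting the mouth 7 mm below the top: rad, 0 shut (level), up to 1.65 swung down inside. Hinge along the slot's y, 35 mm to its +x; flap 64 mm long. Sprung shut: the filter's weight does not open it; pushing takes about 5 N. The foot passes its end about 10 mm above the floor; then it presses the filter's side with about 2 N and may shift it up to 12 mm to -x on release
- squat_center (a point): Squat, wide filter of the same materials for another machine, loose, to be left alone: grey pleated block 52 (its x) by 92 (y) by 45 mm high with a black handle block 26 by 50 by 30 mm on top; point at its centre, half-way up its 75 mm. (A round filter, 60 mm across and 78 mm high, stands near by too.)
There are look-alikes about, which are no part of the job. What is shaped like the part that bears filter_center but pink or red is not meant. What is shaped like the part that bears slot but pink is not meant.

How it is judged:
On the way:
1. the slim cartridge, held by the gripper, pushes the flap open (value of joint flap above 0.5 rad and contact force between the fingers and filter above 0.5 N and horizontal distance between filter_center and slot below 0.035 m and angle between filter_center's own z axis and vertical below 0.35 rad), for 0.1 s.
At the end, for the whole second after the job is handed in: The slim cartridge stands at rest in the unit's pocket, its foot within about 5 mm of the pocket floor, its centre within 30 mm (level) of the mouth's centre, upright within 0.2 rad, with the flap held open by it (more than 0.6 rad) (z of filter_center in the frame of slot below -0.002 m and horizontal distance between filter_center and slot below 0.03 m and angle between filter_center's own z axis and vertical below 0.2 rad and value of joint flap above 0.6 rad and linear speed of filter below 0.02 m/s); the robot touches nothing.
It fails at once if the squat filter is moved by more than 30 mm (distance of squat_center from where it was at the start of the episode above 0.03 m).
It also fails if it takes over 38 s, if anything falls off the work surface, if the arm or the gripper's body presses on something with over 40 N, if the wrist force passes 120 N, or if a joint passes its speed limit or range.

### The arm

A 6-joint arm with a two-finger parallel gripper is mounted at the origin on the work surface. World frame = base frame: x ahead of the robot, y to its left, z up, the work surface at z = 0. Lengths are in m, angles in rad, forces in N, time in s.
With the tool pointing down it reaches from about 0.275 to 0.825 m from the base axis. Payload 5.2 kg.
Tool frame: the origin (TCP) lies between the finger pads; the fingertips stand 19 mm ahead of it and the grasp point (between the pads) is the TCP; x points along the fingers, z is the direction in which the jaws open and shut, and the axes are right-handed (so a half turn about x gives the same grasp; the last joint's range is limited). The gripper opens to 93 mm and grips with 3 to 60 N. Pads are 15 mm wide; open, the fingers measure 128 mm over their backs; the gripper's body (75 mm by 188 mm) begins 65 mm behind the grasp point.
Start: joints at [1.039, 0.259, 1.535, -0, 1.348, -0.203], TCP at [0.178, 0.521, 0.238] pointing down, gripper open.
Joint ranges: [-3.14, 3.14], [-0.91, 2.08], [0.19, 2.58], [-1.22, 4.36], [0.22, 2.71], [-3.12, 3.12]. Speed limits (rad/s): [2.57, 2.57, 3.14, 3.14, 3.14, 3.14].

### API

Orientations are given as a rotation vector (axis times angle).
In Python, from cell import * gives the robot as it stands.
- The arm moves only by the tool drive_tool, never from a script. Its argument "motion" is text: rows parted by semicolons, each of 7 numbers parted by spaces: the turn, a rotation vector about the tool's x, y, z in degrees, then the shift along the tool's x, y, z in mm, then the gripper's target within -1 to 1 (fully open at 1, half-way at 0, shut at -1). A call has exactly 8 rows; each row is the pose to reach, as a shift and turn from the pose commanded when the call began, along the tool's axes at that moment; what a row does not reach only later rows make up. A row lasts 1/10 s, in which the tool goes at most 50 mm and 8.59 degrees, less where a joint would pass 70% of its speed; a pose out of reach is approached as far as the arm can. A call with a gripper value outside its range is refused whole. The fingers move at their own pace and stop on an object; the grip force is fixed at half the most. Time passes only in rows, so rows that repeat a pose let the fingers close, or fill a call up. It gives the time, the measured TCP pose, the force and the opening at its end, in the units of the state.
- get_obs(): the state, without advancing time (a new reading comes with each control period).
- camera(name): name is "scene" or "top"; returns a dict with "img" (480x640x3 uint8, blue, green, red), "fx", "fy", "cx", "cy" (pixels), "world_from_camera" (4x4, takes a point from camera to world coordinates). Camera axes: x right, y down, z forward; pixel columns grow to the right and rows downward; lengths in m; the calibration is good to about 2 mm. A picture is of the moment at which its call begins. There is no depth.
- close_job(): hands the job in, once; it reports no verdict.
Trained networks look in a picture, given as the dict that the camera call returned (one of the last four; its "shot" number tells which), for a name from the list of things; names that differ only in an ending like _2 or _b are one class to them, and where a whole thing is asked for, a point or a joint stands for the part that bears it (a point fixed in the world has none). Each returns a list of dicts, best first, with "conf" (0 to 1); they miss things now and then, are a little off and sometimes report something else, mostly with a low value. They report only what shows in the picture. A call takes as long as a camera call. They do not tell look-alikes from the thing itself.
- recognise(picture, query): "bbox" ([left, top, right, bottom] in pixels, round what is visible of it).
- regions_of(picture, query): "region" (480x640 bool, what is visible of it) and "bbox" ([left, top, right, bottom] in pixels, round what is visible of it).
- tip_of(picture, query): "point" ([column, row] in pixels: a listed point, or the origin of a listed thing).
The state is a dict: "clock": time; "joints": joint angles; "dq": joint speeds; "tau": joint torques, N m; "tcp_pos": TCP position; "orientation": TCP orientation; "ft_force": force on the tool from outside, world axes, zero at the start; "ft_torque": the same for the moment, N m; "grip_width": finger opening in m.
Only numpy, scipy, OpenCV 4.12 (cv2) and the standard library are available. Lean on these libraries where they do the work, as an engineer would, in place of code of your own. Each camera call takes 0.05 s, during which the arm holds its last target.

## Working session

There is one attempt and no reset: what is moved stays moved. The work goes in short steps, Python scripts to look and compute and a tool call to move; the robot and the scene stay as the last step left them, time stands still between calls to the robot, and variables do not carry over. Pictures are saved under pics/ and viewed, and the job is handed in when it is done.

Besides the shell and the picture viewer there is one more tool, called after ">>>" by a JSON object that holds its "method" and its "body", one argument or row to a line. drive_tool: Moves the arm, as the interface text tells. Its arguments: {"type":"object","properties":{"motion":{"type":"string"}},"required":["motion"]}

```bash
ls; mkdir -p pics; python3 - <<'E'
from cell import *
import cv2
o=get_obs(); print({k:o[k] for k in('clock','tcp_pos','orientation','grip_width','ft_force')})
for n in("scene","top"):
    c=camera(n); cv2.imwrite(f"pics/{n}0.png",c["img"]); print(n,c["fx"],c["fy"],c["cx"],c["cy"],c["world_from_camera"].tolist() if hasattr(c["world_from_camera"],'tolist') else c["world_from_camera"])
    for q in("filter_center","slot","squat_center"):
        print(q,"tip",[(d["point"],d["conf"]) for d in tip_of(c,q)])
        if q!="slot": print(q,"box",[(d["bbox"],d["conf"]) for d in recognise(c,q)])
E
```

```text
pics
{'clock': 0.0, 'tcp_pos': array([0.17730135, 0.52010186, 0.23682658]), 'orientation': array([-0.96451111,  1.34867526,  0.96327842]), 'grip_width': 0.09300820790388131, 'ft_force': array([-0.04312764, -0.26006552, -0.4016231 ])}
scene 449.73898384493384 449.73898384493384 319.9166689333834 238.4572487833936 [[-0.35214230911191874, 0.7386188840239027, -0.5748373146348551, 1.058131321078337], [0.9359057048826349, 0.27215509180473874, -0.22363389182521848, 0.1706092974370849], [-0.008735313472626642, -0.6167444772091921, -0.7871149497567023, 0.9226621779597409], [0.0, 0.0, 0.0, 1.0]]
filter_center tip [([219.1, 215.7], 0.94), ([208.7, 250.4], 0.9), ([167.7, 236.5], 0.82)]
filter_center box [([205.8, 188.4, 232.4, 246.0], 0.89), ([150.7, 212.5, 184.7, 264.4], 0.88), ([188.6, 222.3, 223.5, 277.2], 0.7)]
slot tip [([458.7, 323.7], 0.77), ([493.2, 223.3], 0.66)]
squat_center tip [([273.0, 264.2], 0.56)]
squat_center box [([253.1, 249.7, 295.7, 294.0], 0.93)]
top 591.0997733944747 591.0997733944747 312.8656654321815 244.80532482380963 [[-0.023946646607120134, -0.9915654728348582, 0.12737531628246374, 0.28250448888370094], [-0.9997123946436679, 0.02358596672213077, -0.004339374333463849, -0.038084842172210885], [0.0012985037917094436, -0.12744259592289586, -0.991845098103699, 1.2876462967815259], [0.0, 0.0, 0.0, 1.0]]
filter_center tip [([490.7, 182.1], 0.85), ([450.2, 235.9], 0.65), ([435.0, 184.4], 0.59)]
filter_center box [([415.4, 168.7, 459.7, 199.0], 0.9), ([433.4, 216.1, 468.8, 251.9], 0.9), ([473.5, 159.9, 511.0, 203.7], 0.85)]
slot tip [([155.1, 181.0], 0.87), ([136.7, 334.7], 0.58)]
squat_center tip [([371.0, 202.1], 0.86)]
squat_center box [([343.2, 182.2, 389.9, 224.9], 0.6)]
```

View pics/scene0.png

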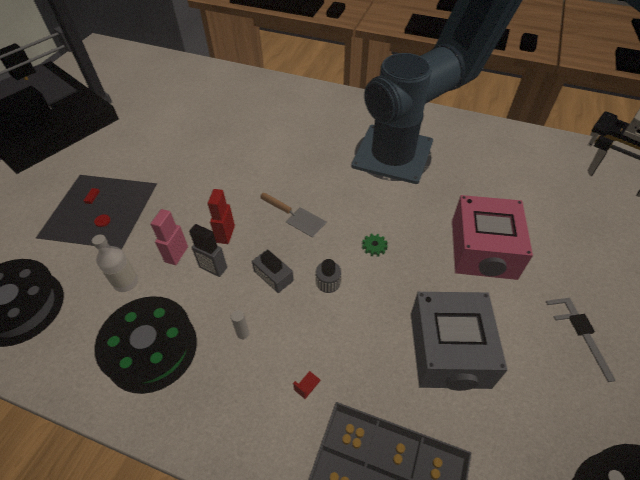

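View pics/top0.png

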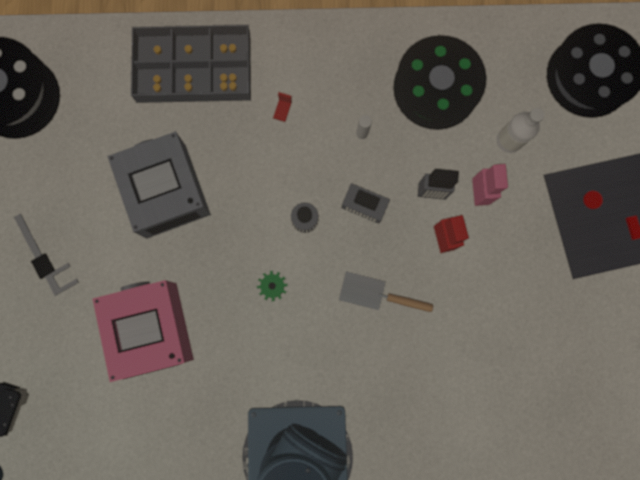

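```bash
python3 - <<'E'
import cv2,numpy as np
a=cv2.imread("pics/scene0.png")[170:300,130:310]; b=cv2.imread("pics/top0.png")[140:270,340:520]
cv2.imwrite("pics/crop0.png",np.vstack([cv2.resize(x,(720//1,520*1))[:, :] for x in(a,b)])[:, :] if 0 else np.hstack([cv2.resize(a,(400,289),interpolation=2),cv2.resize(b,(400,289),interpolation=2)]))
E
```

```text
(no output)
```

View pics/crop0.png

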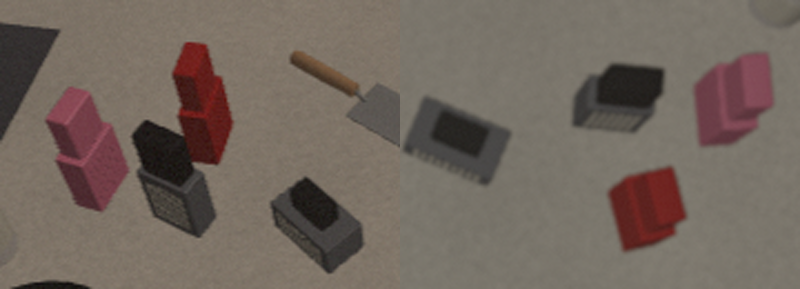

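The three candidates are pink (168,237), red (219,216) and the black/grey one at (209,250), seen in the top view at about (437,184). Only the black-handled grey one with white pleats fits; the crop confirms it. The grey unit is at scene (459,325), top (155,181); the pink unit is the decoy. Next I fit the poses with the known shapes.

```bash
cat > h.py <<'E'
from cell import *
import cv2,numpy as np
from scipy.optimize import minimize
from scipy.spatial.transform import Rotation as R
def proj(c,P):
    T=np.linalg.inv(np.array(c["world_from_camera"])); p=np.asarray(P)@T[:3,:3].T+T[:3,3]
    return np.c_[c["fx"]*p[:,0]/p[:,2]+c["cx"],c["fy"]*p[:,1]/p[:,2]+c["cy"]]
def onplane(c,px,z):
    W=np.array(c["world_from_camera"]); d=W[:3,:3]@np.array([(px[0]-c["cx"])/c["fx"],(px[1]-c["cy"])/c["fy"],1]); o=W[:3,3]
    return o+d*(z-o[2])/d[2]
def box(a,b,z0,z1): return np.array([[x,y,z] for x in(-a/2,a/2) for y in(-b/2,b/2) for z in(z0,z1)])
FILT=[box(.034,.064,0,.085),box(.026,.05,.085,.145)]
UNIT=[box(.17,.15,0,.1)]
def sil(c,parts,x,y,w,z=0):
    m=np.zeros((480*2,640*2),np.uint8); Rz=R.from_euler('z',w).as_matrix()
    for p in parts:
        q=proj(c,p@Rz.T+[x,y,z]); h=cv2.convexHull(((q+.5)*2*16).astype(np.int32)); cv2.fillConvexPoly(m,h,255,shift=4)
    return cv2.resize(m,(640,480),interpolation=cv2.INTER_AREA)/255.
def fit(cs,ms,parts,p0,z=0):
    def f(p):
        s=0
        for c,m in zip(cs,ms):
            r=sil(c,parts,p[0],p[1],p[2]*10,z); s+=np.abs(r-m).sum()/m.sum()
        return s
    best=None
    for w in np.arange(0,np.pi,np.pi/12):
        r=minimize(f,[p0[0],p0[1],w/10],method='Nelder-Mead',options=dict(initial_simplex=np.array([[p0[0],p0[1],w/10],[p0[0]+.01,p0[1],w/10],[p0[0],p0[1]+.01,w/10],[p0[0],p0[1],w/10+.02]]),xatol=1e-4,fatol=1e-4))
        if best is None or r.fun<best[0]: best=(r.fun,r.x[0],r.x[1],r.x[2]*10)
    return best
def pick(c,q,pt):
    L=[d for d in regions_of(c,q) if d["region"][int(pt[1]),int(pt[0])]]
    return L[0]["region"].astype(float) if L else None
E
python3 - <<'E'
from h import *
cs=[camera("scene"),camera("top")]
ms=[pick(cs[0],"filter_center",(209,252)),pick(cs[1],"filter_center",(437,185))]
print([m is not None and m.sum() for m in ms])
g=onplane(cs[0],(208.7,250.4),.0725); g2=onplane(cs[1],(435,184.4),.0725); print("filt tips",g,g2)
for c,m in zip(cs,ms):
    if m is not None: print(fit([c],[m],FILT,g))
k=[i for i in(0,1) if ms[i] is not None]
b=fit([cs[i] for i in k],[ms[i] for i in k],FILT,g); print("both",b)
print("slot",onplane(cs[0],(458.7,323.7),.1),onplane(cs[1],(155.1,181),.1))
print("squat",onplane(cs[0],(273,264),.0375),onplane(cs[1],(371,202),.0375))
# overlay + unit crops
o=[]
for c,(u,v) in zip(cs,((458,325),(155,183))):
    o.append(cv2.resize(c["img"][v-55:v+55,u-60:u+60],(396,363),interpolation=cv2.INTER_CUBIC))
cv2.imwrite("pics/unit1.png",np.hstack(o))
o=[]
for c,(u,v) in zip(cs,((208,250),(437,185))):
    im=c["img"].copy(); s=(sil(c,FILT,*b[1:])>.5).astype(np.uint8); cs_,_=cv2.findContours(s,0,2); cv2.drawContours(im,cs_,-1,(0,255,255),1)
    o.append(cv2.resize(im[v-45:v+45,u-45:u+45],(396,396),interpolation=cv2.INTER_CUBIC))
cv2.imwrite("pics/filt1.png",np.hstack(o))
E
```

```text
[np.float64(1133.0), False]
filt tips [ 0.56146316 -0.30452918  0.0725    ] [ 0.56036096 -0.30297161  0.0725    ]
(np.float64(0.0883097104684769), np.float64(0.5612840595336447), np.float64(-0.3111973040785685), np.float64(2.8493111715919817))
both (np.float64(0.0883097104684769), np.float64(0.5612840595336447), np.float64(-0.3111973040785685), np.float64(2.8493111715919817))
slot [0.56500332 0.2765444  0.1       ] [0.5747925  0.27743592 0.1       ]
squat [ 0.52335482 -0.15900767  0.0375    ] [ 0.53295123 -0.17088635  0.0375    ]
```

View pics/unit1.png

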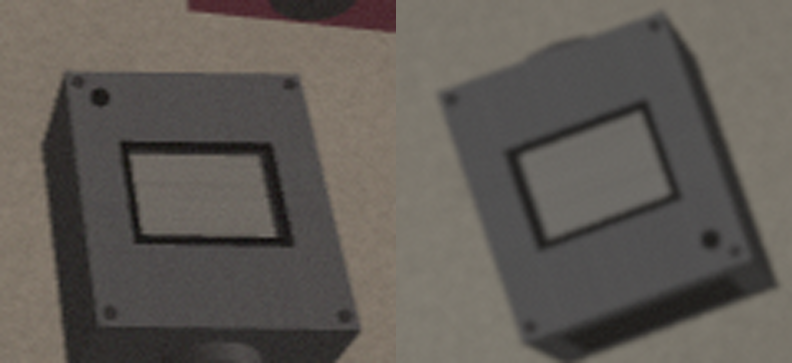

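View pics/filt1.png

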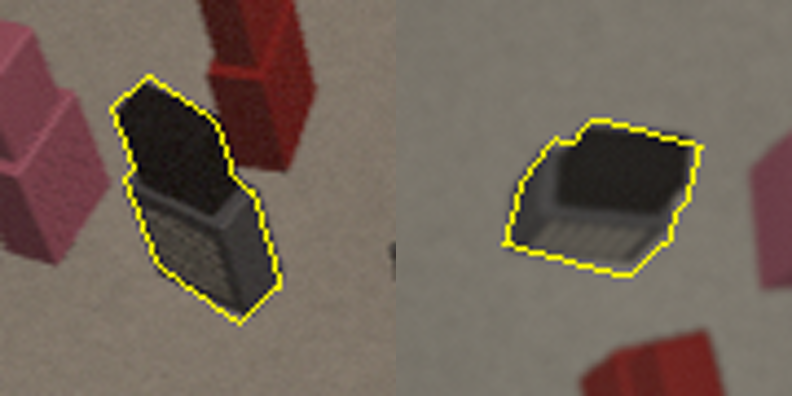

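```bash
python3 - <<'E'
from h import *
cs=[camera("scene"),camera("top")]
ms=[None,None]
for t in range(4):
    c=cs[1]
    m=pick(c,"filter_center",(437,188)) 
    if m is None: m=pick(c,"filter_center",(437,180))
    if m is None: cs[1]=camera("top"); continue
    ms[1]=m;break
for t in range(3):
    ms[0]=pick(cs[0],"filter_center",(209,252))
    if ms[0] is not None: break
    cs[0]=camera("scene")
g=(.561,-.305)
for c,m in zip(cs,ms):
    if m is not None: print(m.sum(),fit([c],[m],FILT,g))
if ms[1] is None:
    L=regions_of(cs[1],"filter_center"); print([(d["bbox"],d["conf"]) for d in L])
else:
  b=fit(cs,ms,FILT,g); print("both",b)
  o=[]
  for c,(u,v) in zip(cs,((208,250),(437,185))):
    im=cv2.resize(c["img"][v-45:v+45,u-45:u+45],(396,396),interpolation=cv2.INTER_CUBIC)
    for p in FILT:
        P=proj(c,p@R.from_euler('z',b[3]).as_matrix().T+[b[1],b[2],0]); P=(P-[u-45,v-45]+.5)*4.4
        for i in range(8):
            for j in range(i):
                if (abs(p[i]-p[j])>1e-6).sum()==1: cv2.line(im,tuple(int(t) for t in P[i]),tuple(int(t) for t in P[j]),(0,255,255),1)
    o.append(im)
  cv2.imwrite("pics/filt2.png",np.hstack(o))
# unit
c0=np.array([398,270]);c1=np.array([95,128])
q={0:[(120,142),(272,142),(294,245),(136,243)],1:[(505-396,152),(648-396,101),(681-396,197),(541-396,250)]}
u={0:[(65,72),(298,74),(358,328),(98,325)],1:[(438-396,93),(663-396,12),(752-396,262),(525-396,342)]}
for nm,d in(("mouth",q),("unit",u)):
  for i,org in((0,c0),(1,c1)):
    P=np.array([onplane(cs[i],np.array(k)/3.3-.35+org,.1) for k in d[i]])
    e=np.diff(np.vstack([P,P[:1]]),axis=0)[:,:2]; print(nm,i,P.mean(0).round(4),"len",np.linalg.norm(e,axis=1).round(4),"ang",np.degrees(np.arctan2(e[:,1],e[:,0])).round(1))
E
```

```text
1160.0 (np.float64(0.07373563218390805), np.float64(0.5619051237026216), np.float64(-0.3119179305414808), np.float64(2.886504394122229))
1028.0 (np.float64(0.05479514763103685), np.float64(0.5635591799551762), np.float64(-0.3086082783150631), np.float64(-0.10615459793538676))
both (np.float64(0.16558284201913692), np.float64(0.5636144083107604), np.float64(-0.30919322392349713), np.float64(-0.23774178977843174))
mouth 0 [0.5733 0.2803 0.1   ] len [0.0942 0.0687 0.0933 0.0675] ang [ 110.3   18.9  -70.4 -160.3]
mouth 1 [0.5756 0.2785 0.1   ] len [0.094  0.0653 0.092  0.0669] ang [ -71.  -161.3  110.    20.4]
unit 0 [0.5741 0.2792 0.1   ] len [0.149  0.1687 0.148  0.1687] ang [ 109.7   19.1  -70.3 -160.6]
unit 1 [0.5748 0.2781 0.1   ] len [0.1487 0.1707 0.1473 0.1687] ang [ -70.7 -160.9  108.5   19.6]
```

View pics/filt2.png

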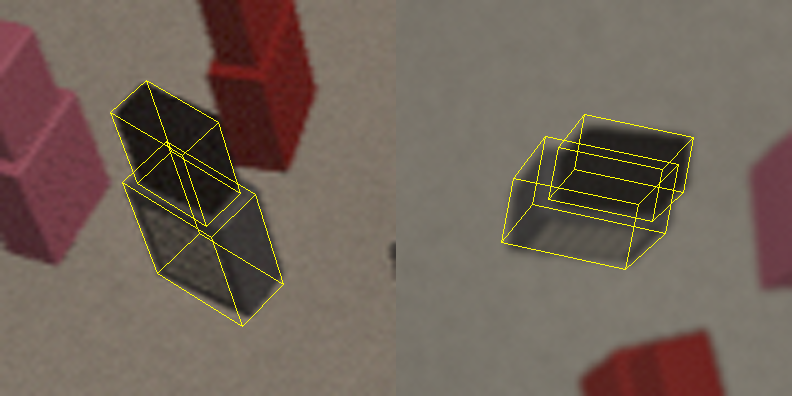

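```bash
python3 - <<'E'
from h import *
a=cv2.imread("pics/top0.png")[155:215,405:470]; b=cv2.imread("pics/scene0.png")[215:285,180:240]
f=lambda x:np.clip((x.astype(float)-10)*2,0,255).astype(np.uint8)
cv2.imwrite("pics/z.png",np.hstack([cv2.resize(f(a),None,fx=6,fy=6,interpolation=2)[:360],cv2.resize(f(b),None,fx=6,fy=6,interpolation=2)[:360]]))
E
```

```text
(no output)
```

View pics/z.png

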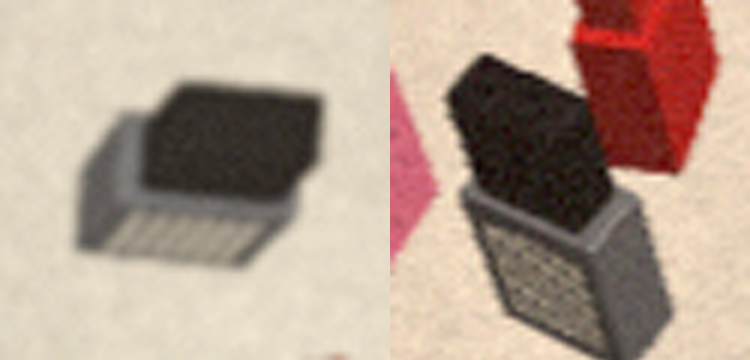

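```bash
python3 - <<'E'
from h import *
cs=[camera("scene"),camera("top")]
def w(i,p,z):
    o=np.array([405,155]) if i else np.array([180,215]); p=np.array(p,float)-([0,0] if i else [390,0]); return onplane(cs[i],p/6-.4+o,z)
for n,i,a,b,z in [("topfoot",1,(78,248),(243,268),0),("tophandletop",1,(182,82),(322,97),.145),("topbodyR",1,(295,215),(243,268),.0),("topblocktop",1,(130,203),(297,213),.085),("sc blocktop long",0,(467,190),(590,247),.085),("sc blocktop short",0,(590,247),(638,193),.085),("sc handle far",0,(488,53),(590,98),.145),("sc handle short",0,(447,95),(488,53),.145)]:
    A,B=w(i,a,z),w(i,b,z); e=B-A; print(n,A[:2].round(4),B[:2].round(4),"mid",((A+B)/2)[:2].round(4),"len",np.linalg.norm(e).round(4),"ang",np.degrees(np.arctan2(e[1],e[0])).round(1))
E
```

```text
topfoot [ 0.5517 -0.2788] [ 0.5427 -0.3395] mid [ 0.5472 -0.3092] len 0.0613 ang -98.4
tophandletop [ 0.5764 -0.2887] [ 0.5703 -0.3347] mid [ 0.5733 -0.3117] len 0.0464 ang -97.6
topbodyR [ 0.5623 -0.3598] [ 0.5427 -0.3395] mid [ 0.5525 -0.3497] len 0.0282 ang 133.9
topblocktop [ 0.5494 -0.2817] [ 0.5445 -0.3393] mid [ 0.5469 -0.3105] len 0.0578 ang -94.9
sc blocktop long [ 0.5713 -0.3394] [ 0.579  -0.2807] mid [ 0.5752 -0.31  ] len 0.0591 ang 82.6
sc blocktop short [ 0.579  -0.2807] [ 0.5495 -0.2759] mid [ 0.5642 -0.2783] len 0.0299 ang 170.6
sc handle far [ 0.5468 -0.3288] [ 0.5528 -0.2819] mid [ 0.5498 -0.3054] len 0.0473 ang 82.7
sc handle short [ 0.57   -0.3328] [ 0.5468 -0.3288] mid [ 0.5584 -0.3308] len 0.0235 ang 170.4
```

```bash
cat >> h.py <<'E'
def goal(pos,yaw,o=None):
    """tool x down, tool z horizontal at yaw (mod pi): nearest. returns turn deg rotvec (tool), shift mm (tool)"""
    o=o or get_obs(); Rc=R.from_rotvec(o["orientation"]); out=[]
    for k in(0,np.pi,):
        z=np.array([np.cos(yaw+k),np.sin(yaw+k),0]); x=np.array([0,0,-1.]); y=np.cross(z,x)
        Rg=R.from_matrix(np.c_[x,y,z]); t=np.degrees((Rc.inv()*Rg).as_rotvec()); out.append((t.round(2),Rc.inv().apply(np.array(pos)-o["tcp_pos"]).round(4)*1000))
    return out
E
python3 - <<'E'
from h import *
o=get_obs(); print(o["clock"],R.from_rotvec(o["orientation"]).as_matrix().round(3).tolist())
cs=[camera("scene"),camera("top")]
print("red",onplane(cs[0],(219.1,215.7),.0725),onplane(cs[1],(450.2,235.9),.0725)); print("pink",onplane(cs[0],(167.7,236.5),.0725),onplane(cs[1],(490.7,182.1),.0725))
for r in goal((.5615,-.3095,.26),np.radians(-8)): print(r)
E
```

```text
1.1 [[-0.0, -0.946, 0.323], [-0.0, 0.323, 0.946], [-1.0, 0.0, -0.0]]
red [ 0.4568055  -0.33366403  0.0725    ] [ 0.45041841 -0.32905107  0.0725    ]
pink [ 0.5589319  -0.41857383  0.0725    ] [ 0.56252685 -0.42030759  0.0725    ]
(array([79.16, -0.  , -0.  ]), array([ -22.4, -631.4, -661.6]))
(array([-100.84,    0.  ,   -0.  ]), array([ -22.4, -631.4, -661.6]))
```

>>> {"method": "drive_tool", "body": {
  "motion": "4 0 0 -1 -32 -33 0.3;8 0 0 -2 -63 -66 0.3;12 0 0 -3 -95 -99 0.3;16 0 0 -5 -126 -132 0.3;20 0 0 -6 -158 -165 0.3;24 0 0 -7 -189 -198 0.3;28 0 0 -8 -221 -231 0.3;32 0 0 -9 -252 -264 0.3"
}}

```text
clock: 2.0
tcp_pos: [0.3313, 0.1877, 0.247]
orientation: [-0.533, 1.503, 0.533]
ft_force: [1.0, 0.3, 1.0]
grip_width: 0.0606
```

```bash
python3 - <<'E'
from h import *
print(goal((.5615,-.3095,.26),np.radians(-8))[0])
E
```

```text
(array([47.02,  0.08,  0.  ]), array([ -12.8, -531.2, -134.1]))
```

>>> {"method": "drive_tool", "body": {
  "motion": "4 0 0 -1 -44 -11 0.3;8 0 0 -2 -88 -22 0.3;12 0 0 -3 -132 -33 0.3;16 0 0 -4 -177 -45 0.3;20 0 0 -6 -221 -56 0.3;24 0 0 -7 -265 -67 0.3;28 0 0 -8 -310 -78 0.3;32 0 0 -9 -354 -89 0.3"
}}

```text
clock: 2.8
tcp_pos: [0.4859, -0.1434, 0.2558]
orientation: [-0.096, 1.568, 0.095]
ft_force: [0.8, -0.4, 0.2]
grip_width: 0.0604
```

```bash
python3 - <<'E'
from h import *
print(goal((.5615,-.3095,.26),np.radians(-8))[0])
E
```

```text
(array([1.496e+01, 3.000e-02, 1.000e-02]), array([  -4.1, -174. ,   54.9]))
```

>>> {"method": "drive_tool", "body": {
  "motion": "4 0 0 -1 -44 14 0.3;8 0 0 -2 -88 28 0.3;12 0 0 -3 -132 42 0.3;15 0 0 -4 -174 55 0.3;15 0 0 -4 -174 55 0.3;15 0 0 20 -174 55 0.3;15 0 0 45 -174 55 0.3;15 0 0 56 -174 55 0.3"
}}

```text
clock: 3.6
tcp_pos: [0.5604, -0.3058, 0.1971]
orientation: [0.109, 1.572, -0.105]
ft_force: [-1.0, 0.6, 0.6]
grip_width: 0.0606
```

```bash
python3 - <<'E'
from h import *
print(goal((.5615,-.3095,.1225),np.radians(-8))[0])
cs=[camera("scene"),camera("top")]
f=lambda x:np.clip((x.astype(float)-10)*1.8,0,255).astype(np.uint8)
cv2.imwrite("pics/g1.png",np.hstack([cv2.resize(f(c["img"][v-60:v+50,u-55:u+55]),(396,396),interpolation=2) for c,(u,v) in zip(cs,((208,250),(437,185)))]))
E
```

```text
(array([ 0.19, -0.21, -0.13]), array([74.6, -3.7,  1.8]))
```

View pics/g1.png

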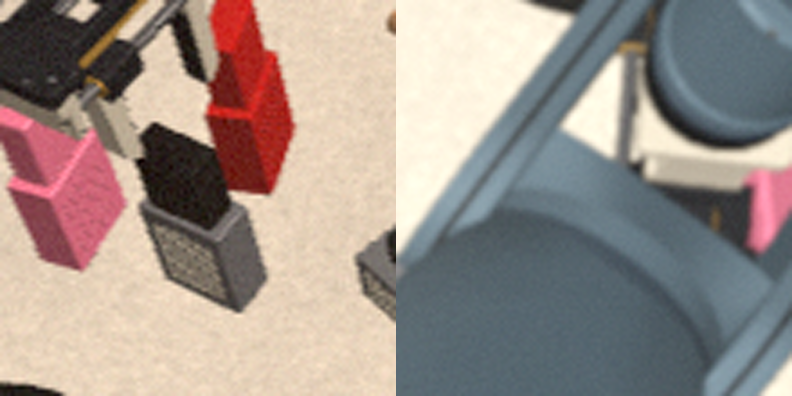

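The fingers straddle the black handle, with pink at left and red behind it clear. I descend and close.

>>> {"method": "drive_tool", "body": {
  "motion": "0 0 0 20 -1 1 0.3;0 0 0 45 -3 2 0.3;0 0 0 65 -3 2 0.3;0 0 0 74 -3 2 0.3;0 0 0 74 -3 2 0.3;0 0 0 74 -3 2 -1;0 0 0 74 -3 2 -1;0 0 0 74 -3 2 -1"
}}

```text
clock: 4.5
tcp_pos: [0.5638, -0.3108, 0.127]
orientation: [0.106, 1.566, -0.108]
ft_force: [0.4, -0.1, -1.3]
grip_width: 0.0408
```

>>> {"method": "drive_tool", "body": {
  "motion": "0 0 0 0 0 0 -1;0 0 0 0 0 0 -1;0 0 0 0 0 0 -1;0 0 0 -5 0 0 -1;0 0 0 -15 0 0 -1;0 0 0 -30 0 0 -1;0 0 0 -40 0 0 -1;0 0 0 -40 0 0 -1"
}}

```text
clock: 5.3
tcp_pos: [0.5642, -0.3112, 0.168]
orientation: [0.106, 1.565, -0.109]
ft_force: [0.2, -0.3, -1.0]
grip_width: 0.0259
```

```bash
python3 - <<'E'
from h import *
cs=[camera("scene")]
f=lambda x:np.clip((x.astype(float)-10)*1.8,0,255).astype(np.uint8)
cv2.imwrite("pics/g2.png",cv2.resize(f(cs[0]["img"][180:290,150:260]),(550,550),interpolation=2))
E
```

```text
(no output)
```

View pics/g2.png

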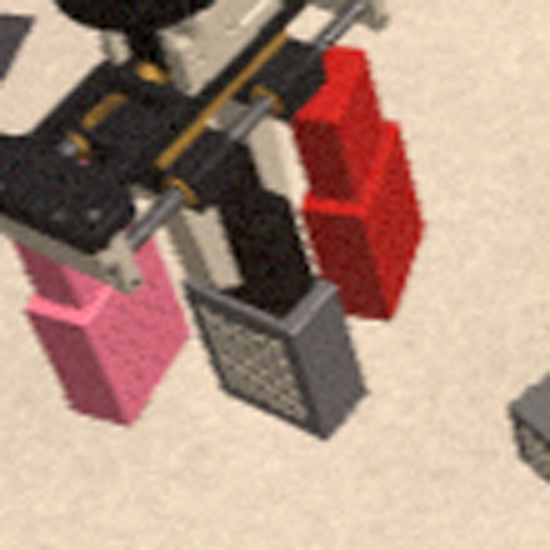

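Grip width is 26 mm and the cartridge is lifted cleanly. Now raise it more and carry.

>>> {"method": "drive_tool", "body": {
  "motion": "0 0 0 -25 0 0 -1;0 0 0 -50 0 0 -1;0 0 0 -75 0 0 -1;0 0 0 -95 0 0 -1;0 0 0 -107 0 0 -1;0 0 0 -107 0 0 -1;0 0 0 -107 0 0 -1;0 0 0 -107 0 0 -1"
}}

```text
clock: 6.15
tcp_pos: [0.5627, -0.31, 0.2708]
orientation: [0.109, 1.571, -0.106]
ft_force: [0.0, -0.4, -1.7]
grip_width: 0.026
```

```bash
python3 - <<'E'
from h import *
print(goal((.5745,.279,.272),np.radians(19.3))[0])
E
```

```text
(array([-27.14,  -0.12,  -0.12]), array([-1.000e-01,  5.851e+02, -6.860e+01]))
```

>>> {"method": "drive_tool", "body": {
  "motion": "-1 0 0 0 15 -2 -1;-2 0 0 0 45 -5 -1;-4 0 0 0 83 -10 -1;-6 0 0 0 123 -14 -1;-8 0 0 0 163 -19 -1;-10 0 0 0 203 -24 -1;-12 0 0 0 243 -28 -1;-14 0 0 0 283 -33 -1"
}}

```text
clock: 6.95
tcp_pos: [0.5682, -0.0228, 0.2721]
orientation: [-0.086, 1.57, 0.087]
ft_force: [0.5, -0.1, -1.2]
grip_width: 0.0263
```

```bash
python3 - <<'E'
from h import *
print(goal((.5745,.279,.272),np.radians(19.3))[0])
E
```

```text
(array([-12.99,  -0.05,  -0.05]), array([  0.3, 299.3,  39.4]))
```

>>> {"method": "drive_tool", "body": {
  "motion": "-2 0 0 0 43 6 -1;-4 0 0 0 86 11 -1;-6 0 0 0 129 17 -1;-8 0 0 0 172 22 -1;-10 0 0 0 215 28 -1;-11 0 0 0 255 34 -1;-12 0 0 0 285 38 -1;-13 0 0 0 299 39 -1"
}}

```text
clock: 7.75
tcp_pos: [0.5742, 0.2793, 0.2717]
orientation: [-0.266, 1.556, 0.267]
ft_force: [0.3, 0.3, -1.0]
grip_width: 0.026
```

>>> {"method": "drive_tool", "body": {
  "motion": "0 0 0 0 0 0 -1;0 0 0 0 0 0 -1;0 0 0 0 0 0 -1;0 0 0 0 0 0 -1;0 0 0 0 0 0 -1;0 0 0 0 0 0 -1;0 0 0 0 0 0 -1;0 0 0 0 0 0 -1"
}}

```text
clock: 8.55
tcp_pos: [0.5759, 0.2758, 0.2727]
orientation: [-0.262, 1.555, 0.262]
ft_force: [-0.9, 0.3, -1.3]
grip_width: 0.0257
```

```bash
python3 - <<'E'
from h import *
o=get_obs();print(o["tcp_pos"],goal((.5745,.279,.272),np.radians(19.3))[0])
cs=[camera("scene"),camera("top")]
f=lambda x:np.clip((x.astype(float)-10)*1.8,0,255).astype(np.uint8)
out=[]
for c,(u,v) in zip(cs,((458,300),(155,175))):
    im=cv2.resize(f(c["img"][v-80:v+80,u-75:u+75]),(390,416),interpolation=2)
    # expected body box given TCP
    p=box(.034,.064,-.127,-.042)@R.from_euler('z',np.radians(19.3)).as_matrix().T+o["tcp_pos"]
    b=box(.034,.064,-.127,-.042)
    P=(proj(c,p)-[u-75,v-80]+.5)*2.6
    for i in range(8):
        for j in range(i):
            if (abs(b[i]-b[j])>1e-6).sum()==1: cv2.line(im,tuple(int(t) for t in P[i]),tuple(int(t) for t in P[j]),(0,255,255),1)
    out.append(im)
cv2.imwrite("pics/g3.png",np.hstack(out))
E
```

```text
[0.57585666 0.27578991 0.27268333] (array([-0.15,  0.  , -0.  ]), array([ 0.7,  3.5, -0.2]))
```

View pics/g3.png

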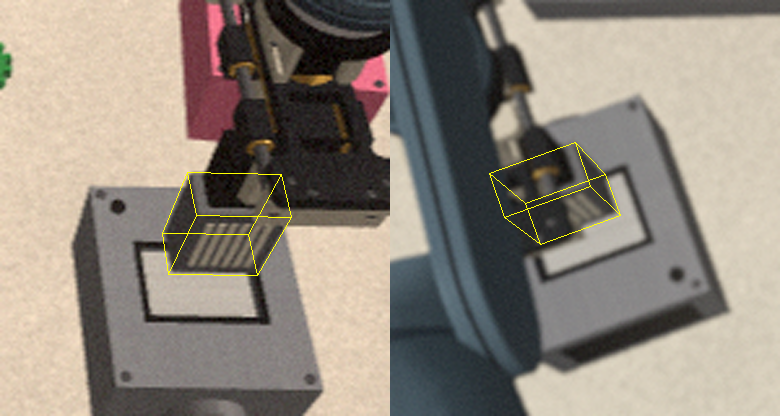

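The overlay matches the held cartridge, and the mouth is below it. Correct 3.5 mm and go down.

>>> {"method": "drive_tool", "body": {
  "motion": "0 0 0 5 2 0 -1;0 0 0 15 3 0 -1;0 0 0 25 3 0 -1;0 0 0 31 3 0 -1;0 0 0 34 3 0 -1;0 0 0 38 3 0 -1;0 0 0 42 3 0 -1;0 0 0 46 3 0 -1"
}}

```text
clock: 9.45
tcp_pos: [0.575, 0.2788, 0.2266]
orientation: [-0.262, 1.554, 0.262]
ft_force: [-0.3, 0.0, -1.1]
grip_width: 0.0258
```

>>> {"method": "drive_tool", "body": {
  "motion": "0 0 0 5 0 0 -1;0 0 0 10 0 0 -1;0 0 0 15 0 0 -1;0 0 0 20 0 0 -1;0 0 0 25 0 0 -1;0 0 0 30 0 0 -1;0 0 0 35 0 0 -1;0 0 0 40 0 0 -1"
}}

```text
clock: 10.25
tcp_pos: [0.5743, 0.2786, 0.1857]
orientation: [-0.263, 1.556, 0.262]
ft_force: [-0.3, -0.6, 1.2]
grip_width: 0.026
```

```bash
python3 - <<'E'
from h import *
o=get_obs();print(o["clock"],o["tcp_pos"],o["ft_force"],goal((.5745,.279,.147),np.radians(19.3))[0])
c=camera("scene")
f=lambda x:np.clip((x.astype(float)-10)*1.8,0,255).astype(np.uint8)
cv2.imwrite("pics/g4.png",cv2.resize(f(c["img"][230:400,380:540]),(560,595),interpolation=2))
E
```

```text
10.25 [0.57429526 0.27858796 0.18573075] [-0.33188827 -0.62376935  1.20261818] (array([-0.14, -0.09, -0.  ]), array([38.7,  0.3,  0.4]))
```

View pics/g4.png

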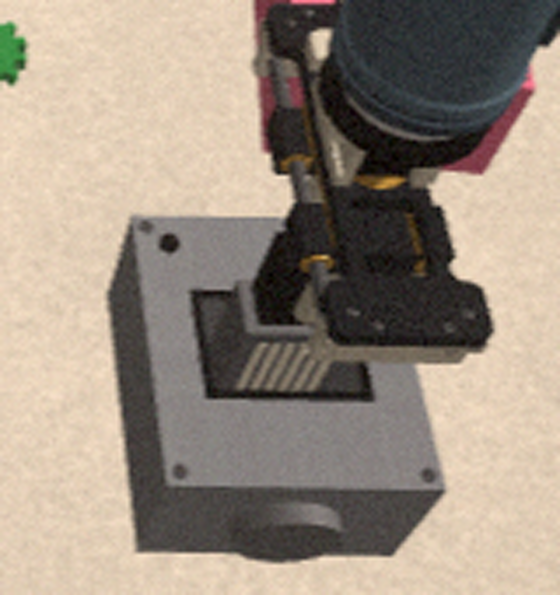

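The cartridge is in the mouth with the flap pushed down. Continue.

>>> {"method": "drive_tool", "body": {
  "motion": "0 0 0 4 0 0 -1;0 0 0 8 0 0 -1;0 0 0 13 0 0 -1;0 0 0 18 0 0 -1;0 0 0 23 0 0 -1;0 0 0 28 0 0 -1;0 0 0 32 0 0 -1;0 0 0 34 0 0 -1"
}}

```text
clock: 11.1
tcp_pos: [0.5745, 0.2786, 0.1519]
orientation: [-0.263, 1.556, 0.262]
ft_force: [-0.9, -0.3, -0.8]
grip_width: 0.0256
```

>>> {"method": "drive_tool", "body": {
  "motion": "0 0 0 1 0 0 -1;0 0 0 2 0 0 -1;0 0 0 2 0 0 -1;0 0 0 3 0 0 -1;0 0 0 3 0 0 -1;0 0 0 4 0 0 -1;0 0 0 4 0 0 -1;0 0 0 4 0 0 -1"
}}

```text
clock: 11.9
tcp_pos: [0.5748, 0.2787, 0.1486]
orientation: [-0.262, 1.555, 0.262]
ft_force: [-1.1, -1.0, -1.7]
grip_width: 0.0258
```

>>> {"method": "drive_tool", "body": {
  "motion": "0 0 0 0.5 0 0 -1;0 0 0 1 0 0 -1;0 0 0 1.5 0 0 -1;0 0 0 1.5 0 0 -1;0 0 0 2 0 0 -1;0 0 0 2 0 0 -1;0 0 0 2 0 0 -1;0 0 0 2 0 0 -1"
}}

```text
clock: 12.7
tcp_pos: [0.5748, 0.2788, 0.1466]
orientation: [-0.262, 1.555, 0.262]
ft_force: [-1.5, -0.2, -0.9]
grip_width: 0.0258
```

>>> {"method": "drive_tool", "body": {
  "motion": "0 0 0 0.5 0 0 -1;0 0 0 1 0 0 -1;0 0 0 1.5 0 0 -1;0 0 0 1.5 0 0 -1;0 0 0 1.5 0 0 -1;0 0 0 1.5 0 0 -1;0 0 0 1.5 0 0 -1;0 0 0 1.5 0 0 -1"
}}

```text
clock: 13.5
tcp_pos: [0.5749, 0.2788, 0.146]
orientation: [-0.262, 1.554, 0.262]
ft_force: [-2.7, -0.4, 6.0]
grip_width: 0.0258
```

Upward force rose to 6 N at TCP z 0.146 (expected 0.147), so the foot is on the floor. Release and retreat.

>>> {"method": "drive_tool", "body": {
  "motion": "0 0 0 0 0 0 -1;0 0 0 0 0 0 0.5;0 0 0 0 0 0 0.5;0 0 0 0 0 0 0.5;0 0 0 0 0 0 0.5;0 0 0 0 0 0 0.5;0 0 0 0 0 0 0.5;0 0 0 0 0 0 0.5"
}}

```text
clock: 14.3
tcp_pos: [0.5748, 0.2788, 0.1451]
orientation: [-0.262, 1.555, 0.262]
ft_force: [0.3, -0.0, -0.3]
grip_width: 0.0696
```

>>> {"method": "drive_tool", "body": {
  "motion": "0 0 0 0 0 0 0.5;0 0 0 -5 0 0 0.5;0 0 0 -20 0 0 0.5;0 0 0 -40 0 0 0.5;0 0 0 -65 0 0 0.5;0 0 0 -90 0 0 0.5;0 0 0 -115 0 0 0.5;0 0 0 -125 0 0 0.5"
}}

```text
clock: 15.1
tcp_pos: [0.5758, 0.2791, 0.2736]
orientation: [-0.262, 1.55, 0.263]
ft_force: [0.9, -0.1, 0.6]
grip_width: 0.0699
```

>>> {"method": "drive_tool", "body": {
  "motion": "0 0 0 0 -40 0 0.5;0 0 0 0 -85 0 0.5;0 0 0 0 -130 0 0.5;0 0 0 0 -175 0 0.5;0 0 0 0 -200 0 0.5;0 0 0 0 -220 0 0.5;0 0 0 0 -220 0 0.5;0 0 0 0 -220 0 0.5"
}}

```text
clock: 15.9
tcp_pos: [0.6468, 0.0715, 0.2698]
orientation: [-0.261, 1.556, 0.263]
ft_force: [0.1, 1.2, 0.6]
grip_width: 0.0696
```

```bash
python3 - <<'E'
from h import *
o=get_obs();print(o["clock"],o["tcp_pos"],o["ft_force"],o["grip_width"])
cs=[camera("scene"),camera("top")]
f=lambda x:np.clip((x.astype(float)-10)*1.8,0,255).astype(np.uint8)
out=[]
for c,(u,v) in zip(cs,((458,310),(155,183))):
    s=4.0; im=cv2.resize(f(c["img"][v-70:v+60,u-50:u+50]),(400,520),interpolation=2)
    p=box(.026,.05,.08,.165)@R.from_euler('z',np.radians(19.3)).as_matrix().T+[.5745,.279,0]
    b=box(.026,.05,.08,.165)
    P=(proj(c,p)-[u-50,v-70]+.5)*s
    for i in range(8):
        for j in range(i):
            if b[i][2]==b[j][2]==.165 and (abs(b[i]-b[j])>1e-6).sum()==1: cv2.line(im,tuple(int(t) for t in P[i]),tuple(int(t) for t in P[j]),(0,255,255),1)
    out.append(im)
cv2.imwrite("pics/g5.png",np.hstack(out))
E
```

```text
15.9 [0.64676673 0.0714647  0.26976839] [0.12018014 1.151159   0.55397959] 0.06955720567703737
```

View pics/g5.png

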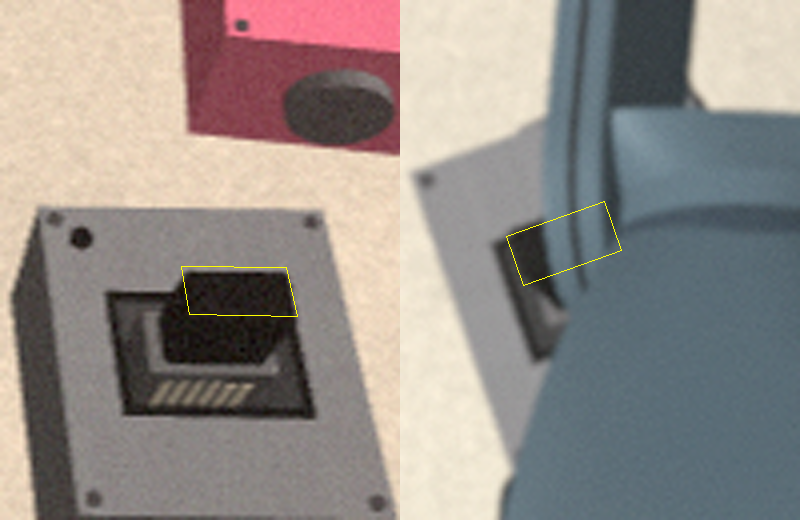

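The cartridge stands upright in the mouth with its handle top at the predicted fully-home outline, within about 1 px. The gripper is clear, so I hand in.

```bash
python3 - <<'E'
from h import *
c=camera("scene"); d=recognise(c,"squat_center"); print([(x["bbox"],x["conf"]) for x in d][:2])
print(close_job())
E
```

```text
[([250.1, 248.2, 293.1, 293.0], 0.92)]
the job is handed in; nothing more can be done
None
```

I gripped the slim grey, black-handled cartridge at 26 mm grip width and carried it over the grey unit. I pushed it down through the flap until I felt about 6 N of floor contact at TCP z = 0.146 m (0.147 expected). Then I let go, backed the arm clear and handed the job in at about 16 s.

**Last checks:**
- **Cartridge:** the scene picture shows it upright in the mouth, with its handle top within about 1 px of the predicted fully-home outline. The arm partly hid the unit in the top camera, so the final position was confirmed in the scene view only.
- **Flap:** I could not measure its angle. I take it to be open because the cartridge is all the way down.
- **Squat filter:** its detected box is within about 3 px of where it started, which is detector noise.

**Disagreement along the way:** the first outline fits gave different cartridge angles in the two cameras (about -6° and -15°). I settled on -8° from the edges, and the held-cartridge overlay agreed with that.

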